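# Fit a double lid on a tea tin and lift the outer lid alone

### The arm

A 6-joint arm with a two-finger parallel gripper is mounted at the origin on a cart in front of the work surface, level with it; the furniture and walls round the work are solid. World frame = base frame: x ahead of the robot, y to its left, z up, the work surface at z = 0. Lengths are in m, angles in rad, forces in N, time in s.
With the tool pointing down it reaches from about 0.4 to 0.825 m from the base axis. Payload 7 kg.
Tool frame: the origin (TCP) lies midway between the tips of the shut fingers; the grasp point (between the pads) lies bot.grip_point_offset behind it (bot.grip_point_offset is the distance from the TCP to the grasp point, in m); z points along the fingers, y is the line along which they close (so a half turn about z gives the same grasp; the last joint's range is limited). The gripper opens to 88 mm and grips with 3 to 60 N. Pads are 19 mm wide; open, the fingers measure 130 mm over their backs; the gripper's body (78 mm by 193 mm) begins 47 mm behind the grasp point.
Start: joints at [-0.977, 0.359, 0.012, 0, -1.224, -0.288], TCP at [0.203, -0.644, 0.187] pointing down, gripper open.
Joint ranges: [-3.07, 3.07], [-1.43, 2.12], [-1.02, 1.25], [-3.03, 1.67], [-3.05, -0], [-3.03, 3.03]. Speed limits (rad/s): [2.39, 2.39, 3.01, 3.14, 3.14, 3.14].

### API

Orientations are given as a rotation vector (axis times angle).
In Python, from bench import bot gives the robot as it stands.
- The arm moves only by the tool move_arm, never from a script. Its argument "rows" is a list of rows, each a list of 3 entries, a list of its own where there are three numbers: the shift along the tool's x, y, z in mm, then the turn, a rotation vector about the tool's x, y, z in degrees, then the opening, from -1 (shut) to 1 (fully open). A call has exactly 10 rows; each row is the pose to reach, as a shift and turn from the pose commanded when the call began, along the tool's axes at that moment; what a row does not reach only later rows make up. A row lasts 1/8 s, in which the tool goes at most 62.5 mm and 10.7 degrees, less where a joint would pass 70% of its speed; a pose out of reach is approached as far as the arm can. A call with a gripper value outside its range is refused whole. The fingers move at their own pace and stop on an object; "newtons" is the grip in N (left out, the last holds). Time passes only in rows, so rows that repeat a pose let the fingers close, or fill a call up. It gives the time, the measured TCP pose, the force, the opening and the grip force at its end, in the units of the state.
- bot.observe(): the state, without advancing time (a new reading comes with each control period).
- bot.capture(name): name is "scene" or "side" or "wrist"; returns the picture (384x512x3 uint8, red, green, blue); there is no depth.
- bot.camera_params(name): a dict with "vfov" (degrees; the focal length in pixels is half the picture's height over the tangent of half this angle, whatever the lens; pixels are square), "cx", "cy" (the principal point, pixels), "origin" and "orientation" of the camera in the world. Camera axes: x right, y up, looking along -z (the intrinsics and any distortion apply to the point x, -y, -z); pixel columns grow to the right and rows downward; lengths in m; the calibration is good to about 2 mm. A picture is of the moment at which its call begins: read the wrist's pose just before it. camera_params takes no time and is no camera call; for the wrist camera it gives the pose at the moment of the call.
- bot.hand_in(): hands the job in; it is judged then, once.
The state is a dict: "time_s": time; "joints": joint angles; "dq": joint speeds; "tau": joint torques, N m; "tool_pos": TCP position; "eef_rot": TCP orientation; "ft_force": force on the tool from outside, world axes, zero at the start; "torque": the same for the moment, N m; "opening": finger opening in m; "grasp_force": force on a finger pad.
Only numpy, scipy, OpenCV 4.12 (cv2) and the standard library are available. Lean on these libraries where they do the work, as an engineer would, in place of code of your own. Each camera call takes 0.05 s, during which the arm holds its last target. There are 200 camera calls.

### The job

Close the open green tea tin with its double lid: pick up the two lids together by the red knob of the white inner lid and lower them gently, without dropping them, until the inner lid is fully home in the mouth, then let go of the knob. To show that the inner lid has sealed, take the green outer lid alone by its brass collar, lift it straight up with the inner lid staying home in the tin, and finish still holding it level and still over the tin, its lower edge a few centimetres clear above the red knob. Leave the tin where it stands, and do not disturb the mug, the spice jar or the petri dish.

Things in the scene. Friction and masses are not known exactly. Their poses are not given: they have to be found in the camera images.
- tin: Open round tea tin, green with thin brass bands, 92 mm outside diameter, 86 mm inside (wall 3 mm), 80 mm high, 0.7 kg, loose, standing upright on the worktop. Origin: centre of its underside; z up.
- tin_mouth (a point): Centre of the tin's mouth, level with its rim, 80 mm above the tin's origin.
- inner_lid: White inner lid, about 0.12 kg, z up. Origin: centre of its plug's underside. Plug 79 mm across (75 at the bottom), 14 mm deep; above it a flange 96 mm across, 4 mm thick, that rests on the tin's rim: home, the origin is 66 mm above the tin's. A round red knob, 20 mm across, stands 18 to 67 mm above the origin. At the start it stands on its plug on the worktop, the outer lid lying on it.
- knob_top (a point): Centre of the top of the red knob, 67 mm above the inner lid's origin. The knob passes through the outer lid's collar; its top 24 mm stand free above the collar and can be gripped. Lifting by the knob carries the outer lid along.
- outer_lid: Green outer lid, about 0.1 kg, lying loose on the inner lid's flange, its origin then 4 mm above the inner lid's (70 mm above the tin's once closed, its skirt round the tin). 111 mm across, 17 mm high, skirt 105 mm inside. Origin: centre of the skirt's lower edge, z up. On its top a round brass collar, 35 mm outside, 22 mm high, with a 25 mm hole for the knob (2.5 mm play all round).
- collar_top (a point): Centre of the top of the brass collar, 39 mm above the outer lid's origin. Grip the collar from outside, anywhere on its 22 mm below this point.
- mug: White mug, 92 x 127 x 95 mm; bystander. Origin: centre of the underside.
- spice_jar: Spice jar with yellow cap, 45 x 44 x 100 mm; bystander. Origin: centre of the underside.
- petri_dish: Flat clear petri dish with its lid on, 90 mm across, 16 mm high; bystander. Origin: centre of the underside.
Not all that is in view belongs to the job. What is shaped like the outer_lid but purple is not meant.

How it is judged:
By the outcome, as a careful person would: the job done as asked, in the order asked, and still so for the second after the job is handed in, while the arm keeps its last pose, push and grip.
It also fails if it takes over 45 s, if anything falls off the work surface, if the arm or the gripper's body presses on something with over 40 N, if the wrist force passes 120 N, or if a joint passes its speed limit or range.

## Working session

There is one attempt and no reset: what is moved stays moved. The work goes in short steps, Python scripts to look and compute and a tool call to move; the robot and the scene stay as the last step left them, time stands still between calls to the robot, and variables do not carry over. Pictures are saved under pics/ and viewed, at most 10 in all, crops included, and the job is handed in when it is done.

Besides the shell and the picture viewer there is one more tool, called after "Call:" as name([rows], argument=value, ...), one row to a line, values as JSON. move_arm: Moves the arm, as the interface text tells. Its arguments: {"type":"object","properties":{"rows":{"type":"array"},"newtons":{"type":"number"}},"required":["rows"]}

```bash
ls; mkdir -p pics; python3 - <<'E'
from bench import bot
import cv2,numpy as np
for n in("scene","side"):
    im=bot.capture(n); cv2.imwrite(f"pics/{n}0.png",im[:,:,::-1]); print(n,bot.camera_params(n))
im=bot.capture("wrist"); cv2.imwrite("pics/wrist0.png",im[:,:,::-1]); print(bot.camera_params("wrist"))
a=cv2.imread("pics/scene0.png");b=cv2.imread("pics/side0.png")
print(bot.observe(),bot.grip_point_offset)
E
```

```text
pics
scene {'vfov': 54.98218033746851, 'cx': 257.9564635400997, 'cy': 190.5292638920564, 'origin': array([0.24419052, 0.89016766, 0.44929237]), 'orientation': array([ 0.37885888, -1.46609761, -2.30839787])}
side {'vfov': 42.116594711784835, 'cx': 260.183736287397, 'cy': 187.14569080635465, 'origin': array([ 0.57381964, -0.74285013,  0.94004593]), 'orientation': array([ 0.83326992,  0.0147188 , -0.00893921])}
{'vfov': 61.5915024392964, 'cx': 254.31845538797342, 'cy': 189.64480601274772, 'origin': array([ 0.12411242, -0.6685602 ,  0.3842858 ]), 'orientation': array([-0.20995953, -0.28930067,  1.85965534])}
{'time_s': 0.15, 'joints': array([-9.76908967e-01,  3.59213717e-01,  1.13135418e-02, -2.16217993e-04,
       -1.22410879e+00, -2.88058791e-01]), 'dq': array([ 1.84410886e-03, -2.23596519e-03,  3.49133469e-03,  1.49974706e-03,
        7.83186384e-05,  6.85658606e-04]), 'tau': array([-1.13593636e-03, -5.83274639e+01,  2.93289346e+01,  7.00110599e+00,
        8.78512423e-03, -8.42127383e-05]), 'tool_pos': array([ 0.20304783, -0.64332339,  0.18646971]), 'eef_rot': array([ 4.78359270e-01, -3.10462182e+00, -1.85869624e-03]), 'ft_force': array([-0.3548771 ,  0.30356906,  0.1695847 ]), 'torque': array([ 0.03670855, -0.04691667, -0.07623631]), 'grasp_force': 0.0, 'opening': 0.08772963933037686} 0.0188
```

View pics/scene0.png

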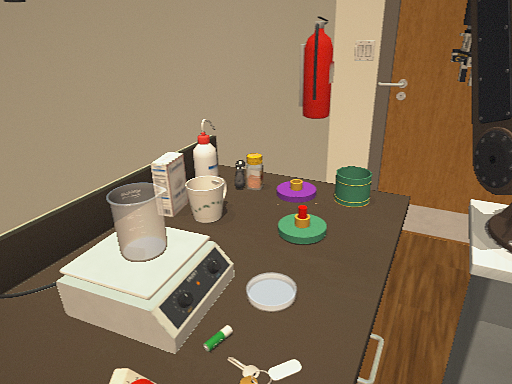

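View pics/side0.png

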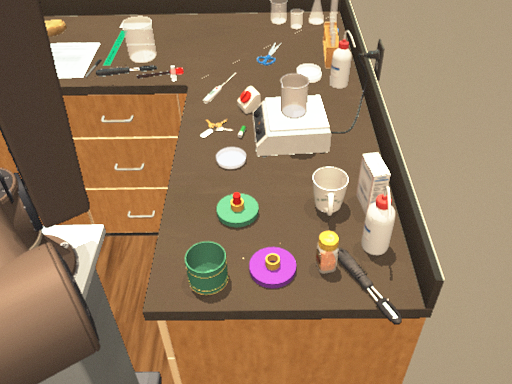

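Scene view: lids at (302,228) with the red knob at (303,210), tin at (353,186), purple decoy at (297,190), petri dish at (272,291), mug at (206,198), jar at (255,172). Side view: knob at (237,198), lid at (238,210), tin at (207,268), decoy at (273,266).

```bash
cat > h.py <<'E'
import numpy as np,cv2
from bench import bot
from scipy.spatial.transform import Rotation as R
def ray(p,uv):
    f=192/np.tan(np.radians(p["vfov"]/2)); u,v=uv
    d=R.from_rotvec(p["orientation"]).apply([(u-p["cx"])/f,-(v-p["cy"])/f,-1])
    return p["origin"],d/np.linalg.norm(d)
def onz(p,uv,z):
    o,d=ray(p,uv); return o+d*(z-o[2])/d[2]
def tri(rs):
    A=sum(np.eye(3)-np.outer(d,d) for o,d in rs); b=sum((np.eye(3)-np.outer(d,d))@o for o,d in rs)
    x=np.linalg.solve(A,b); return x,[1e3*np.linalg.norm((np.eye(3)-np.outer(d,d))@(x-o)) for o,d in rs]
def proj(p,X):
    f=192/np.tan(np.radians(p["vfov"]/2)); c=R.from_rotvec(p["orientation"]).inv().apply(np.asarray(X)-p["origin"])
    return np.c_[p["cx"]-f*c[...,0]/c[...,2],p["cy"]+f*c[...,1]/c[...,2]]
def mask(im,kind,box):
    h=cv2.cvtColor(im,cv2.COLOR_RGB2HSV).astype(int);H,S,V=h[...,0],h[...,1],h[...,2]
    m={"red":((H<6)|(H>174))&(S>150)&(V>80),"green":(H>60)&(H<95)&(S>80)&(V>25)}[kind]
    o=np.zeros(m.shape,np.uint8);a,b,c,d=box;o[b:d,a:c]=m[b:d,a:c]
    return o
E
python3 - <<'E'
from h import *
I={n:cv2.imread(f"pics/{n}0.png")[:,:,::-1].copy() for n in("scene","side")}
P={n:bot.camera_params(n) for n in I}
B={"scene":dict(knob=(285,195,320,222),tin=(325,155,385,215),lid=(270,205,335,250)),"side":dict(knob=(222,185,252,205),tin=(175,235,240,300),lid=(210,185,265,232))}
tops=[]
for n in I:
    m=mask(I[n],"red",B[n]["knob"]);ys,xs=np.nonzero(m);print(n,"knob",xs.min(),xs.max(),ys.min(),ys.max(),xs.mean(),ys.mean())
    for k in("tin","lid"):
        g=mask(I[n],"green",B[n][k]);ys,xs=np.nonzero(g);print(n,k,xs.min(),xs.max(),ys.min(),ys.max())
# composite
def crop(n,b,s=5):
    a=I[n][b[1]:b[3],b[0]:b[2],::-1];return cv2.resize(a,(390,290),interpolation=cv2.INTER_CUBIC)
bs=[("scene",(318,150,396,208)),("side",(168,238,246,296)),("scene",(265,198,343,256)),("side",(200,184,278,242))]
c=[crop(n,b) for n,b in bs]
cv2.imwrite("pics/comp.png",np.vstack([np.hstack(c[:2]),np.hstack(c[2:])]))
E
```

```text
scene knob 298 306 205 218 302.0 211.23636363636365
scene tin 335 371 166 205
scene lid 278 326 213 243
side knob 233 240 192 203 236.28571428571428 197.67532467532467
side tin 185 226 242 292
side lid 217 258 194 226
```

View pics/comp.png

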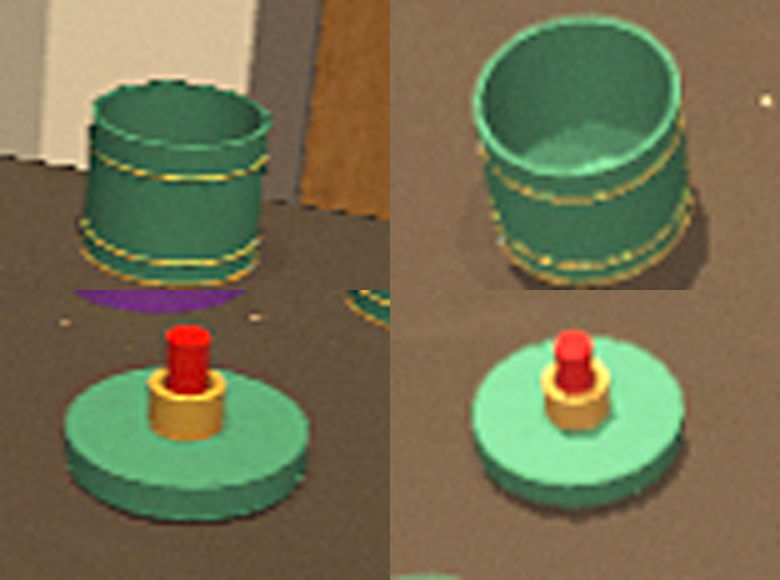

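Crops show the rim centre at scene ≈(354.0,172.4) and side ≈(205.0,256.8). The knob top centre is at scene ≈(302.2,207.0) and side ≈(236.2,194.4), and the collar top at scene ≈(302.0,216.2) and side ≈(236.8,201.2).

```bash
python3 - <<'E'
from h import *
P={n:bot.camera_params(n) for n in("scene","side")}
for k,a,b,z in(("rim",(354,172.4),(205,256.8),.08),("knob",(302.2,207),(236.2,194.4),.067),("collar",(302,216.2),(236.8,201.2),.043),("jar",(255,157),(329,239),.1),("purple",(297,183),(272,258.5),.039)):
    x,e=tri([ray(P["scene"],a),ray(P["side"],b)]);print(k,x.round(4),np.round(e,1),onz(P["scene"],a,z).round(4),onz(P["side"],b,z).round(4))
for k,a in(("mug",(330,190)),("dish",(231,158))): print(k,onz(P["side"],a,.05).round(3))
w=bot.camera_params("wrist");s=bot.observe();T=R.from_rotvec(s["eef_rot"])
print(T.as_matrix().round(3),"cam in tool",T.inv().apply(w["origin"]-s["tool_pos"]).round(4),"cam rot in tool\n",(T.inv()*R.from_rotvec(w["orientation"])).as_matrix().round(3))
E
```

```text
rim [ 0.4357 -0.0239  0.0788] [2.3 2.3] [ 0.4328 -0.0214  0.08  ] [ 0.4381 -0.0244  0.08  ]
knob [0.498  0.1925 0.0656] [1.8 1.8] [0.4952 0.1951 0.067 ] [0.4998 0.1918 0.067 ]
collar [0.4982 0.192  0.0418] [2. 2.] [0.4954 0.1941 0.043 ] [0.5002 0.1916 0.043 ]
jar [0.7132 0.0081 0.0948] [3.7 3.7] [0.7013 0.0236 0.1   ] [0.7158 0.0059 0.1   ]
purple [0.5848 0.0047 0.0342] [3.4 3.4] [0.5772 0.0156 0.039 ] [0.5879 0.0022 0.039 ]
mug [0.745 0.222 0.05 ]
dish [0.478 0.362 0.05 ]
[[-0.954 -0.301 -0.001]
 [-0.301  0.954  0.001]
 [ 0.     0.001 -1.   ]] cam in tool [ 8.290e-02 -1.000e-04 -1.978e-01] cam rot in tool
 [[ 0.     0.953  0.303]
 [ 1.    -0.    -0.   ]
 [-0.     0.303 -0.953]]
```

Call:
move_arm([
  [[-20,24,0],[0,0,0],1],
  [[-50,60,0],[0,0,0],1],
  [[-87,105,-5],[0,0,0],1],
  [[-124,150,-5],[0,0,0],1],
  [[-161,195,-8],[0,0,0],1],
  [[-198,240,-8],[0,0,0],1],
  [[-235,285,-10],[0,0,0],1],
  [[-270,330,-10],[0,0,0],1],
  [[-300,366,-10],[0,0,0],1],
  [[-320,389,-10],[0,0,0],1],
])

```text
time_s: 1.4
tool_pos: [0.3916, -0.1745, 0.1973]
eef_rot: [-0.481, 3.104, 0.0]
ft_force: [-0.1, -0.8, 0.1]
opening: 0.0877
grasp_force: 0.0
```

Call:
move_arm([
  [[-10,12,0],[0,0,0],1],
  [[-30,36,-1],[0,0,0],1],
  [[-55,66,-2],[0,0,0],1],
  [[-80,96,-3],[0,0,0],1],
  [[-95,114,-4],[0,0,0],1],
  [[-100,121,-4],[0,0,0],1],
  [[-100,121,-4],[0,0,0],1],
  [[-100,121,-4],[0,0,0],1],
  [[-100,121,-4],[0,0,0],1],
  [[-100,121,-4],[0,0,0],1],
])

```text
time_s: 2.65
tool_pos: [0.4501, -0.0314, 0.2013]
eef_rot: [-0.477, 3.105, 0.0]
ft_force: [-0.2, -0.6, -0.6]
opening: 0.0879
grasp_force: 0.0
```

```bash
python3 - <<'E'
from h import *
s=bot.observe();print(s["tool_pos"],R.from_rotvec(s["eef_rot"]).as_matrix().round(3).tolist(),s["joints"].round(2),s["time_s"])
p=bot.camera_params("wrist");im=bot.capture("wrist");np.save("w1.npy",p);cv2.imwrite("pics/w1.png",im[:,:,::-1]);print(p)
print(proj(p,np.array([[.4357,-.0239,.079]])))
E
```

```text
[ 0.45005051 -0.03135003  0.20125214] [[-0.954, -0.3, 0.0], [-0.3, 0.954, 0.0], [-0.0, -0.0, -1.0]] [ 0.37 -0.03 -0.43  0.   -1.17 -1.64] 2.65
{'vfov': 61.5915024392964, 'cx': 254.31845538797342, 'cy': 189.64480601274772, 'origin': array([ 0.37094703, -0.05632479,  0.39905086]), 'orientation': array([-0.21140229, -0.28862437,  1.85918136])}
[[265.56641382 161.19590223]]
```

View pics/w1.png

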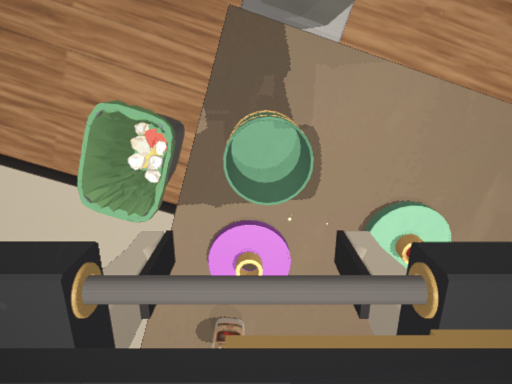

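Wrist view: tin rim centred at about (268,160), near the predicted (265.6,161.2). The purple decoy is at (249,260) and the green lids at (412,240).

Call:
move_arm([
  [[-10,15,0],[0,0,0],1],
  [[-30,45,0],[0,0,0],1],
  [[-58,88,0],[0,0,0],1],
  [[-86,130,0],[0,0,0],1],
  [[-108,164,0],[0,0,0],1],
  [[-120,182,0],[0,0,0],1],
  [[-124,188,0],[0,0,0],1],
  [[-124,188,0],[0,0,0],1],
  [[-124,188,0],[0,0,0],1],
  [[-124,188,0],[0,0,0],1],
])

```text
time_s: 3.95
tool_pos: [0.5118, 0.1849, 0.2015]
eef_rot: [-0.477, 3.105, 0.0]
ft_force: [0.0, -0.2, -0.1]
opening: 0.0877
grasp_force: 0.0
```

```bash
python3 - <<'E'
from h import *
s=bot.observe();print(s["tool_pos"])
p=bot.camera_params("wrist");im=bot.capture("wrist");np.save("w2.npy",p);cv2.imwrite("pics/w2.png",im[:,:,::-1])
print(proj(p,np.array([[.498,.1925,.066],[.4982,.192,.0418]])))
# tin rim from w1: outer contour of green, ellipse of hull points, restricted to lower 3/4 (upper part shows wall outside)
a=cv2.imread("pics/w1.png")[:,:,::-1].copy();q=np.load("w1.npy",allow_pickle=True).item()
m=mask(a,"green",(215,105,325,212));m=cv2.morphologyEx(m,cv2.MORPH_CLOSE,np.ones((5,5)))
c=max(cv2.findContours(m,0,1)[0],key=cv2.contourArea)[:,0].astype(float)
c=c[c[:,1]>150]
for z in(.078,.08):
    X=np.array([onz(q,t,z)[:2] for t in c])
    A=np.c_[2*X,np.ones(len(X))];r=np.linalg.lstsq(A,(X**2).sum(1),rcond=None)[0]
    print("tin",z,r[:2],"R",np.sqrt(r[2]+r[0]**2+r[1]**2))
k=mask(im,"red",(200,80,340,240));ys,xs=np.nonzero(k);print(xs.min(),xs.max(),ys.min(),ys.max(),xs.mean(),ys.mean())
cv2.imwrite("pics/w2c.png",cv2.resize(im[90:240,170:370,::-1],(800,600),interpolation=cv2.INTER_CUBIC))
E
```

```text
[0.51176559 0.1849283  0.20148863]
[[265.05903309 158.96835042]
 [263.89045645 154.43294384]]
tin 0.078 [ 0.4366535  -0.02098654] R 0.04315661939612011
tin 0.08 [ 0.43624418 -0.02120668] R 0.042887773402253165
257 274 145 167 265.2382445141066 155.85579937304075
```

View pics/w2c.png

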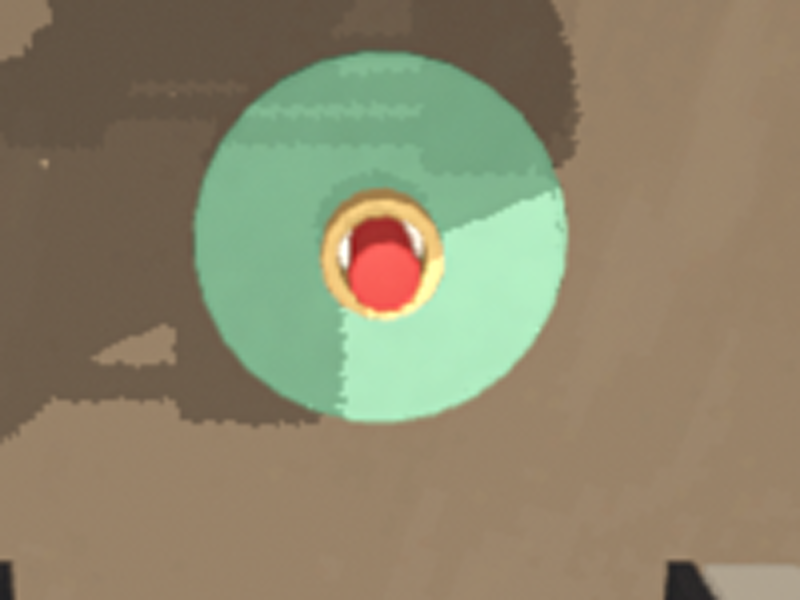

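Knob top centre at about (265.6,158.6), within 0.6 px of the prediction: knob ≈ (0.4975, 0.1929).

Call:
move_arm([
  [[5,6,8],[0,0,0],1],
  [[11,12,25],[0,0,0],1],
  [[11,12,50],[0,0,0],1],
  [[11,12,75],[0,0,0],1],
  [[11,12,100],[0,0,0],1],
  [[11,12,122],[0,0,0],1],
  [[11,12,138],[0,0,0],1],
  [[11,12,148],[0,0,0],1],
  [[11,12,154],[0,0,0],1],
  [[11,12,154],[0,0,0],1],
])

```text
time_s: 5.25
tool_pos: [0.4977, 0.1938, 0.0471]
eef_rot: [0.478, -3.105, 0.0]
ft_force: [-0.9, -0.9, -0.3]
opening: 0.0874
grasp_force: 0.0
```

Call:
move_arm([
  [[0,0,0],[0,0,0],0.3],
  [[0,0,0],[0,0,0],0],
  [[0,0,0],[0,0,0],-0.3],
  [[0,0,0],[0,0,0],-0.5],
  [[0,0,0],[0,0,0],-0.7],
  [[0,0,0],[0,0,0],-1],
  [[0,0,0],[0,0,0],-1],
  [[0,0,0],[0,0,0],-1],
  [[0,0,0],[0,0,0],-1],
  [[0,0,0],[0,0,0],-1],
], newtons=25)

```text
time_s: 6.5
tool_pos: [0.4977, 0.1938, 0.0472]
eef_rot: [-0.478, 3.105, -0.0]
ft_force: [0.3, -0.0, -0.4]
opening: 0.0004
grasp_force: 0.0
```

The fingers shut on nothing, so I'll look.

```bash
python3 - <<'E'
from h import *
P=[]
for n,b in(("scene",(255,160,355,260)),("side",(190,150,290,250))):
    im=bot.capture(n);P.append(cv2.resize(im[b[1]:b[3],b[0]:b[2],::-1],(400,400),interpolation=cv2.INTER_CUBIC))
cv2.imwrite("pics/miss.png",np.hstack(P))
E
```

```text
(no output)
```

View pics/miss.png

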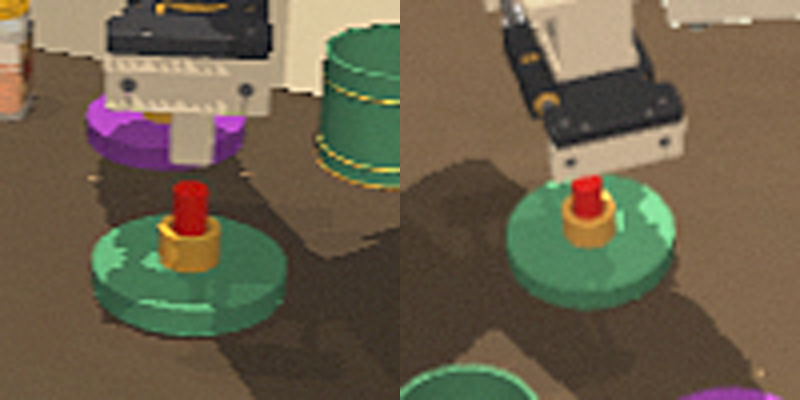

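```bash
python3 - <<'E'
from h import *
s=bot.observe();print(s["tool_pos"],s["joints"].round(3),s["ft_force"])
t=s["tool_pos"]
for n in("scene","side"):
    p=bot.camera_params(n); print(n,proj(p,np.array([t,t+[0,0,.0188],t+[0,0,.066],[.4975,.193,.067]])).round(1).tolist())
p=bot.camera_params("wrist");im=bot.capture("wrist");cv2.imwrite("pics/w3.png",im[:,:,::-1]);print(p["origin"],proj(p,np.array([t,[.4975,.193,.067]])))
E
```

```text
[0.49770132 0.19385614 0.04716268] [ 0.739  0.266 -0.48  -0.    -0.825 -2.004] [-0.39834288  0.26831236 -0.56681588]
scene [[301.1, 214.3], [301.3, 207.0], [301.9, 187.8], [301.6, 206.4]]
side [[235.8, 199.5], [235.4, 194.2], [234.5, 180.4], [235.3, 194.1]]
[0.41867345 0.1688167  0.24499393] [[254.37377335 218.41756967]
 [253.13417305 230.46969111]]
```

View pics/w3.png

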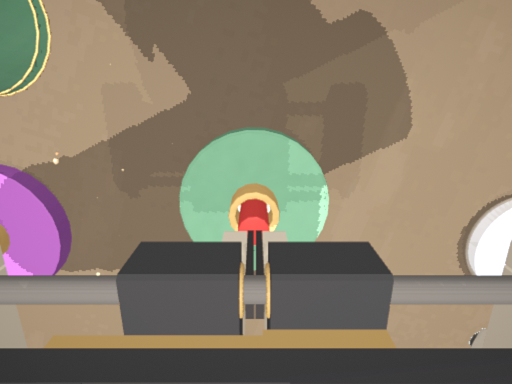

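The side, scene and wrist views all agree that the real fingertips sit about 36 mm short of the nominal TCP, roughly 17 mm above the knob top. The knob was not touched. I'll open and descend slowly by that much.

Call:
move_arm([
  [[0,0,0],[0,0,0],0.5],
  [[0,0,0],[0,0,0],0.5],
  [[0,0,0],[0,0,0],0.5],
  [[0,0,0],[0,0,0],0.5],
  [[0,0,0],[0,0,0],0.5],
  [[0,0,4],[0,0,0],0.5],
  [[0,0,10],[0,0,0],0.5],
  [[0,0,16],[0,0,0],0.5],
  [[0,0,20],[0,0,0],0.5],
  [[0,0,20],[0,0,0],0.5],
])

```text
time_s: 7.9
tool_pos: [0.4975, 0.1937, 0.0267]
eef_rot: [0.478, -3.104, 0.001]
ft_force: [0.8, -0.6, 0.0]
opening: 0.066
grasp_force: 0.0
```

Call:
move_arm([
  [[0,0,2],[0,0,0],0.5],
  [[0,0,4],[0,0,0],0.5],
  [[0,0,6],[0,0,0],0.5],
  [[0,0,8],[0,0,0],0.5],
  [[0,0,10],[0,0,0],0.5],
  [[0,0,11],[0,0,0],0.5],
  [[0,0,12],[0,0,0],0.5],
  [[0,0,12],[0,0,0],0.5],
  [[0,0,12],[0,0,0],0.5],
  [[0,0,12],[0,0,0],0.5],
])

```text
time_s: 9.15
tool_pos: [0.4978, 0.1939, 0.0152]
eef_rot: [-0.479, 3.105, 0.0]
ft_force: [0.5, -1.0, -0.5]
opening: 0.0658
grasp_force: 0.0
```

```bash
python3 - <<'E'
from h import *
s=bot.observe();print(s["tool_pos"],s["ft_force"],s["opening"])
P=[]
for n,b in(("scene",(255,160,355,260)),("wrist",(180,130,330,280))):
    im=bot.capture(n);P.append(cv2.resize(im[b[1]:b[3],b[0]:b[2],::-1],(400,400),interpolation=cv2.INTER_CUBIC))
cv2.imwrite("pics/low.png",np.hstack(P))
E
```

```text
[0.49777196 0.19389398 0.01522445] [ 0.53995127 -1.02175455 -0.51860688] 0.06580425220314555
```

View pics/low.png

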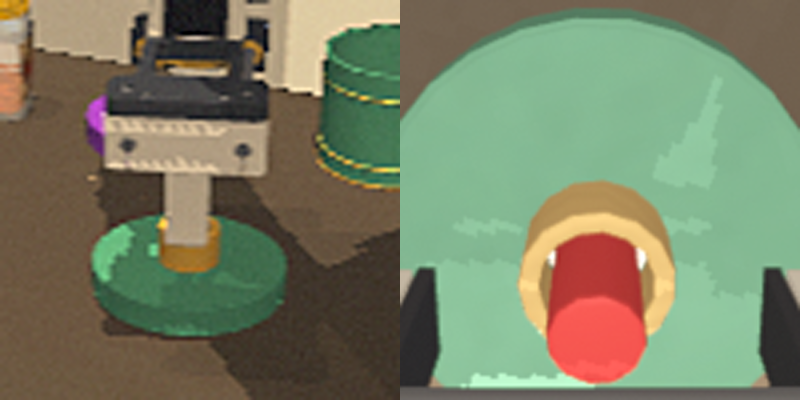

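The fingers now straddle the knob, which is centred in the wrist crop at (597,340) between pads at 440 and 760. Tips are at z ≈ 0.051. I'll go 2 mm lower and close.

Call:
move_arm([
  [[0,0,1],[0,0,0],0.5],
  [[0,0,2],[0,0,0],0.2],
  [[0,0,2],[0,0,0],0],
  [[0,0,2],[0,0,0],-0.2],
  [[0,0,2],[0,0,0],-0.4],
  [[0,0,2],[0,0,0],-0.6],
  [[0,0,2],[0,0,0],-1],
  [[0,0,2],[0,0,0],-1],
  [[0,0,2],[0,0,0],-1],
  [[0,0,2],[0,0,0],-1],
], newtons=25)

```text
time_s: 10.5
tool_pos: [0.4977, 0.1937, 0.0132]
eef_rot: [0.478, -3.105, 0.0]
ft_force: [1.2, -2.1, 0.7]
opening: 0.0189
grasp_force: 25.0
```

Gripped (opening 19 mm). Lifting.

Call:
move_arm([
  [[0,0,0],[0,0,0],-1],
  [[0,0,-3],[0,0,0],-1],
  [[0,0,-10],[0,0,0],-1],
  [[0,0,-25],[0,0,0],-1],
  [[0,0,-45],[0,0,0],-1],
  [[0,0,-68],[0,0,0],-1],
  [[0,0,-90],[0,0,0],-1],
  [[0,0,-108],[0,0,0],-1],
  [[0,0,-118],[0,0,0],-1],
  [[0,0,-120],[0,0,0],-1],
], newtons=35)

```text
time_s: 11.75
tool_pos: [0.4979, 0.1941, 0.1341]
eef_rot: [-0.478, 3.104, 0.001]
ft_force: [-0.6, -0.3, -2.9]
opening: 0.0188
grasp_force: 35.0
```

```bash
python3 - <<'E'
from h import *
s=bot.observe();t=s["tool_pos"];T=R.from_rotvec(s["eef_rot"]);print(t,s["ft_force"],s["opening"])
# tin by a full-circle fit, wrist view w1: radial edge (rim vs outside) via ellipse of lower contour
a=cv2.imread("pics/w1.png")[:,:,::-1].copy();q=np.load("w1.npy",allow_pickle=True).item()
h=cv2.cvtColor(a,cv2.COLOR_RGB2HSV)
for y in(150,160,170):print(y,[tuple(int(c) for c in a[y,x]) for x in list(range(220,232))],'|',[tuple(int(c) for c in a[y,x]) for x in range(304,317)])
print([tuple(int(c) for c in a[y,268]) for y in range(196,210)])
# pose of the held knob in tool
print(T.inv().apply(np.array([.4363,-.0212,0])-t))
E
```

```text
[0.49790836 0.19409363 0.13407347] [-0.59163001 -0.28937851 -2.9000051 ] 0.0188022878402247
150 [(111, 94, 76), (111, 94, 75), (110, 92, 73), (108, 91, 73), (101, 114, 88), (116, 166, 129), (117, 171, 133), (103, 151, 117), (65, 95, 73), (58, 86, 68), (64, 95, 73), (88, 132, 101)] | [(61, 91, 71), (59, 89, 70), (59, 89, 68), (59, 89, 68), (61, 92, 71), (79, 117, 90), (107, 157, 122), (108, 154, 119), (107, 121, 94), (111, 94, 75), (113, 95, 76), (111, 94, 75), (111, 94, 75)]
160 [(111, 94, 75), (111, 93, 75), (110, 101, 79), (108, 136, 105), (121, 174, 135), (114, 165, 128), (74, 112, 86), (61, 91, 70), (60, 90, 69), (60, 90, 69), (59, 89, 69), (61, 91, 71)] | [(64, 95, 73), (63, 93, 72), (62, 92, 72), (59, 89, 69), (61, 90, 71), (59, 89, 69), (75, 114, 87), (112, 164, 127), (117, 169, 132), (114, 146, 113), (110, 99, 78), (110, 93, 74), (110, 94, 76)]
170 [(111, 94, 75), (111, 93, 76), (111, 92, 74), (110, 106, 83), (113, 146, 113), (119, 171, 134), (110, 160, 124), (68, 100, 77), (61, 90, 70), (62, 92, 72), (62, 93, 71), (61, 92, 71)] | [(65, 97, 74), (65, 95, 73), (63, 94, 72), (61, 92, 70), (62, 93, 72), (82, 121, 92), (118, 171, 133), (119, 170, 133), (114, 144, 111), (109, 98, 77), (109, 92, 74), (109, 93, 74), (109, 93, 73)]
[(71, 104, 81), (70, 104, 81), (70, 104, 80), (69, 103, 79), (70, 103, 79), (69, 102, 79), (78, 117, 89), (117, 172, 133), (122, 173, 134), (142, 146, 115), (153, 132, 107), (154, 130, 105), (154, 131, 106), (154, 131, 106)]
[ 0.12373846 -0.18685313  0.13378094]
```

```bash
python3 - <<'E'
from h import *
q=np.load("w1.npy",allow_pickle=True).item();w=np.load("w2.npy",allow_pickle=True).item()
L,Rr,B=[onz(q,u,.08)[:2] for u in((222.8,160),(313.2,160),(268,204.9))]
A=np.array([L,Rr,B]);r=np.linalg.lstsq(np.c_[2*A,np.ones(3)],(A**2).sum(1),rcond=None)[0]
print(A,r[:2],np.sqrt(r[2]+r[0]**2+r[1]**2)); print("knob",onz(w,(265.6,158.6),.067))
s=bot.observe();T=R.from_rotvec(s["eef_rot"]);print("go",1e3*T.inv().apply(np.r_[r[:2],0]-np.r_[s["tool_pos"][:2],0]))
E
```

```text
[[ 0.44730129 -0.06557117]
 [ 0.41987331  0.02149279]
 [ 0.47947056 -0.00693185]] [ 0.43605951 -0.02126036] 0.045714608664761666
knob [0.49725857 0.19282205 0.067     ]
go [ 123.80908358 -186.74541501   -0.29270142]
```

Call:
move_arm([
  [[4,-6,0],[0,0,0],-1],
  [[14,-21,0],[0,0,0],-1],
  [[30,-45,0],[0,0,0],-1],
  [[50,-76,0],[0,0,0],-1],
  [[70,-107,0],[0,0,0],-1],
  [[90,-137,0],[0,0,0],-1],
  [[107,-162,0],[0,0,0],-1],
  [[118,-179,0],[0,0,0],-1],
  [[123,-187,0],[0,0,0],-1],
  [[123,-187,0],[0,0,0],-1],
])

```text
time_s: 13.0
tool_pos: [0.4362, -0.0224, 0.1332]
eef_rot: [-0.476, 3.105, 0.0]
ft_force: [0.6, -0.7, -2.2]
opening: 0.0187
grasp_force: 35.0
```

```bash
python3 - <<'E'
from h import *
s=bot.observe();print(s["tool_pos"],s["ft_force"],s["opening"])
P=[]
for n,b in(("scene",(305,100,405,220)),("side",(150,200,250,320))):
    im=bot.capture(n);cv2.imwrite(f"pics/{n}5.png",im[:,:,::-1]);P.append(cv2.resize(im[b[1]:b[3],b[0]:b[2],::-1],(400,480),interpolation=cv2.INTER_CUBIC))
cv2.imwrite("pics/over.png",np.hstack(P))
E
```

```text
[ 0.43622401 -0.02238668  0.13319802] [ 0.64178527 -0.67493244 -2.24381998] 0.01869314899488877
```

View pics/over.png

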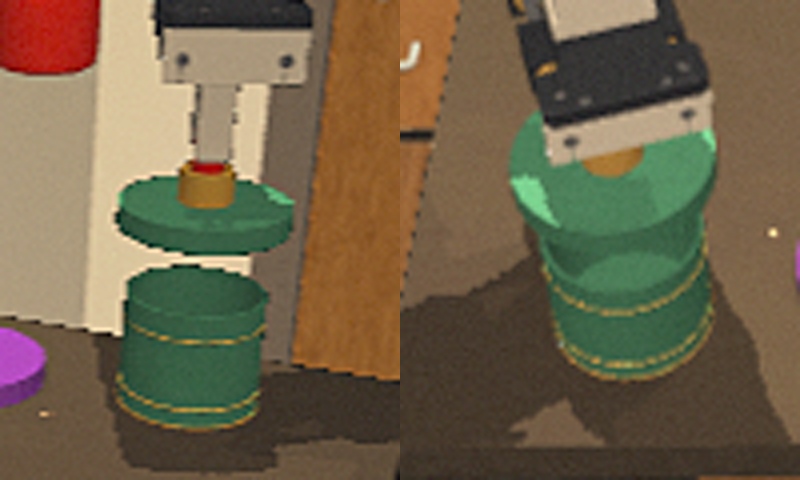

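Lid hangs level above the tin; columns agree (scene lid centre ≈204.5 vs expected ≈203.7 in the crop). I'll check the y direction using the side view's front edges: skirt bottom row ≈259.1 now, tin rim row ≈272.8 earlier.

```bash
python3 - <<'E'
from h import *
p=bot.camera_params("side");sc=bot.camera_params("scene")
a=np.linspace(0,2*np.pi,400);c=lambda x,y,r,z:np.c_[x+r*np.cos(a),y+r*np.sin(a),z+0*a]
for nm,P_ in(("side",p),("scene",sc)):
  for y in(-.0213,-.0243):
    print(nm,y,"rim rows",proj(P_,c(.4361,y,.046,.08))[:,1].min().round(1),proj(P_,c(.4361,y,.046,.08))[:,1].max().round(1),"skirt",proj(P_,c(.4361,y,.0555,.124))[:,1].max().round(1),"lidtop",proj(P_,c(.4361,y,.0555,.141))[:,1].min().round(1))
im=cv2.imread("pics/side5.png")[:,:,::-1];print([tuple(int(v) for v in im[r,204]) for r in range(252,266)])
im=cv2.imread("pics/scene5.png")[:,:,::-1];print([(r,tuple(int(v) for v in im[r,355])) for r in range(140,192,1)])
E
```

```text
side -0.0213 rim rows 240.3 272.2 skirt 262.7 lidtop 218.8
side -0.0243 rim rows 241.2 273.3 skirt 263.8 lidtop 219.8
scene -0.0213 rim rows 165.9 179.1 skirt 164.0 lidtop 143.5
scene -0.0243 rim rows 165.6 178.7 skirt 163.6 lidtop 143.2
[(72, 125, 86), (77, 126, 87), (74, 124, 86), (74, 126, 89), (75, 126, 87), (74, 121, 87), (68, 114, 81), (60, 100, 70), (62, 104, 73), (63, 102, 74), (60, 100, 69), (66, 108, 76), (79, 128, 90), (72, 124, 85)]
[(140, (125, 100, 84)), (141, (150, 14, 17)), (142, (151, 3, 12)), (143, (161, 87, 37)), (144, (151, 114, 45)), (145, (152, 112, 43)), (146, (152, 108, 39)), (147, (150, 110, 45)), (148, (152, 106, 39)), (149, (149, 108, 38)), (150, (155, 110, 47)), (151, (171, 116, 39)), (152, (70, 96, 64)), (153, (55, 106, 74)), (154, (62, 107, 76)), (155, (68, 114, 82)), (156, (62, 112, 76)), (157, (67, 109, 79)), (158, (54, 92, 63)), (159, (60, 97, 69)), (160, (56, 99, 73)), (161, (57, 98, 70)), (162, (57, 96, 71)), (163, (31, 83, 55)), (164, (247, 217, 173)), (165, (238, 214, 170)), (166, (188, 164, 133)), (167, (45, 84, 57)), (168, (51, 92, 66)), (169, (57, 96, 69)), (170, (54, 92, 66)), (171, (57, 97, 67)), (172, (55, 94, 67)), (173, (55, 94, 69)), (174, (56, 92, 64)), (175, (55, 93, 67)), (176, (54, 92, 65)), (177, (57, 93, 66)), (178, (55, 93, 65)), (179, (63, 110, 78)), (180, (56, 94, 63)), (181, (54, 94, 66)), (182, (51, 94, 67)), (183, (58, 98, 69)), (184, (49, 92, 69)), (185, (115, 122, 70)), (186, (56, 83, 56)), (187, (56, 98, 70)), (188, (59, 96, 71)), (189, (58, 99, 69)), (190, (54, 95, 68)), (191, (60, 97, 70))]
```

Relative alignment is within about 1 mm. Lowering: 36 mm to just above the rim first, then slowly with force readings.

Call:
move_arm([
  [[0,0,3],[0,0,0],-1],
  [[0,0,8],[0,0,0],-1],
  [[0,0,14],[0,0,0],-1],
  [[0,0,20],[0,0,0],-1],
  [[0,0,26],[0,0,0],-1],
  [[0,0,31],[0,0,0],-1],
  [[0,0,34],[0,0,0],-1],
  [[0,0,36],[0,0,0],-1],
  [[0,0,36],[0,0,0],-1],
  [[0,0,36],[0,0,0],-1],
])

```text
time_s: 14.35
tool_pos: [0.4369, -0.0215, 0.0973]
eef_rot: [-0.478, 3.105, 0.0]
ft_force: [0.7, 0.3, -1.7]
opening: 0.0189
grasp_force: 35.0
```

Call:
move_arm([
  [[0,0,1],[0,0,0],-1],
  [[0,0,2],[0,0,0],-1],
  [[0,0,3],[0,0,0],-1],
  [[0,0,4],[0,0,0],-1],
  [[0,0,5],[0,0,0],-1],
  [[0,0,6],[0,0,0],-1],
  [[0,0,7],[0,0,0],-1],
  [[0,0,8],[0,0,0],-1],
  [[0,0,8],[0,0,0],-1],
  [[0,0,8],[0,0,0],-1],
])

```text
time_s: 15.6
tool_pos: [0.4367, -0.0215, 0.0892]
eef_rot: [-0.478, 3.105, -0.0]
ft_force: [0.3, 0.3, -2.6]
opening: 0.0186
grasp_force: 35.0
```

Call:
move_arm([
  [[0,0,1],[0,0,0],-1],
  [[0,0,2],[0,0,0],-1],
  [[0,0,3],[0,0,0],-1],
  [[0,0,4],[0,0,0],-1],
  [[0,0,5],[0,0,0],-1],
  [[0,0,6],[0,0,0],-1],
  [[0,0,7],[0,0,0],-1],
  [[0,0,7.5],[0,0,0],-1],
  [[0,0,8],[0,0,0],-1],
  [[0,0,8],[0,0,0],-1],
])

```text
time_s: 16.85
tool_pos: [0.4367, -0.0215, 0.0811]
eef_rot: [0.479, -3.105, 0.0]
ft_force: [0.4, 0.7, -1.7]
opening: 0.0189
grasp_force: 35.0
```

Call:
move_arm([
  [[0,0,0.3],[0,0,0],-1],
  [[0,0,0.6],[0,0,0],-1],
  [[0,0,0.9],[0,0,0],-1],
  [[0,0,1.2],[0,0,0],-1],
  [[0,0,1.5],[0,0,0],-1],
  [[0,0,1.8],[0,0,0],-1],
  [[0,0,2],[0,0,0],-1],
  [[0,0,2],[0,0,0],-1],
  [[0,0,2],[0,0,0],-1],
  [[0,0,2],[0,0,0],-1],
])

```text
time_s: 18.1
tool_pos: [0.4367, -0.0215, 0.0792]
eef_rot: [-0.478, 3.105, 0.0]
ft_force: [0.7, -0.1, -2.1]
opening: 0.0193
grasp_force: 35.0
```

Call:
move_arm([
  [[0,0,0.3],[0,0,0],-1],
  [[0,0,0.6],[0,0,0],-1],
  [[0,0,0.9],[0,0,0],-1],
  [[0,0,1.2],[0,0,0],-1],
  [[0,0,1.5],[0,0,0],-1],
  [[0,0,1.5],[0,0,0],-1],
  [[0,0,1.5],[0,0,0],-1],
  [[0,0,1.5],[0,0,0],-1],
  [[0,0,1.5],[0,0,0],-1],
  [[0,0,1.5],[0,0,0],-1],
])

```text
time_s: 19.35
tool_pos: [0.4369, -0.0217, 0.0789]
eef_rot: [-0.479, 3.104, -0.001]
ft_force: [-6.3, -0.6, 14.4]
opening: 0.0186
grasp_force: 35.0
```

Contact at TCP z 0.0789, with a 14 N push. The starting grip height plus 66 mm predicts 0.079, so the lid is home. I'll relax the push and release.

Call:
move_arm([
  [[0,0,-0.7],[0,0,0],-1],
  [[0,0,-1],[0,0,0],-1],
  [[0,0,-1],[0,0,0],-0.55],
  [[0,0,-1],[0,0,0],-0.4],
  [[0,0,-1],[0,0,0],0],
  [[0,0,-1],[0,0,0],0.4],
  [[0,0,-1],[0,0,0],0.5],
  [[0,0,-1],[0,0,0],0.5],
  [[0,0,-1],[0,0,0],0.5],
  [[0,0,-1],[0,0,0],0.5],
])

```text
time_s: 20.6
tool_pos: [0.4367, -0.0215, 0.0787]
eef_rot: [-0.478, 3.105, 0.0]
ft_force: [0.1, -0.3, -0.5]
opening: 0.0655
grasp_force: 0.0
```

```bash
python3 - <<'E'
from h import *
s=bot.observe();print(s["tool_pos"],s["ft_force"],s["opening"])
P=[]
for n,b in(("scene",(305,110,405,210)),("wrist",(160,120,350,310))):
    im=bot.capture(n);P.append(cv2.resize(im[b[1]:b[3],b[0]:b[2],::-1],(400,400),interpolation=cv2.INTER_CUBIC))
cv2.imwrite("pics/home.png",np.hstack(P))
E
```

```text
[ 0.43674984 -0.02148122  0.07868153] [ 0.14132787 -0.27006486 -0.46829637] 0.06545384044684203
```

View pics/home.png

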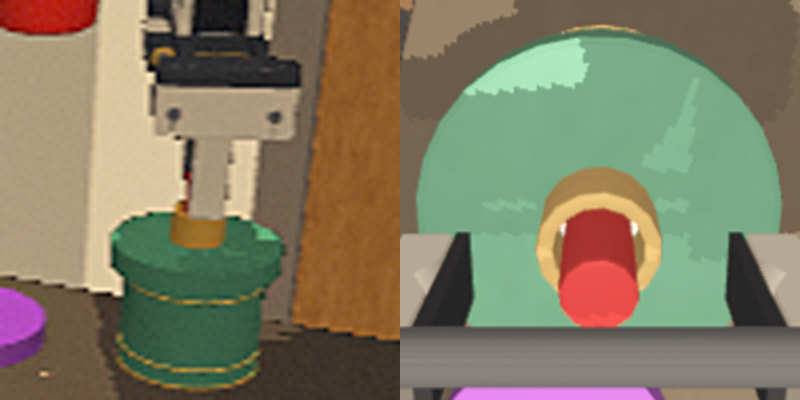

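The lids are home: the skirt is level round the tin, and the collar is centred at (600,240) between the fingers at 472 and 727. I'll descend 20 mm to the collar, watching the force.

Call:
move_arm([
  [[0,0,2],[0,0,0],0.5],
  [[0,0,5],[0,0,0],0.5],
  [[0,0,8],[0,0,0],0.5],
  [[0,0,11],[0,0,0],0.5],
  [[0,0,13],[0,0,0],0.5],
  [[0,0,15],[0,0,0],0.5],
  [[0,0,17],[0,0,0],0.5],
  [[0,0,18.5],[0,0,0],0.5],
  [[0,0,20],[0,0,0],0.5],
  [[0,0,20],[0,0,0],0.5],
])

```text
time_s: 21.95
tool_pos: [0.4366, -0.0215, 0.0586]
eef_rot: [0.478, -3.105, 0.0]
ft_force: [-0.5, 1.1, 1.0]
opening: 0.0655
grasp_force: 0.0
```

Call:
move_arm([
  [[0,0,0],[0,0,0],0.3],
  [[0,0,0],[0,0,0],0.1],
  [[0,0,0],[0,0,0],0],
  [[0,0,0],[0,0,0],-0.1],
  [[0,0,0],[0,0,0],-0.2],
  [[0,0,0],[0,0,0],-0.3],
  [[0,0,0],[0,0,0],-0.5],
  [[0,0,0],[0,0,0],-1],
  [[0,0,0],[0,0,0],-1],
  [[0,0,0],[0,0,0],-1],
], newtons=25)

```text
time_s: 23.2
tool_pos: [0.4367, -0.0215, 0.0587]
eef_rot: [-0.479, 3.105, -0.0]
ft_force: [0.8, 0.4, 0.1]
opening: 0.0347
grasp_force: 25.0
```

Collar gripped: opening 34.7 mm. Lifting straight up, slowly at first.

Call:
move_arm([
  [[0,0,-1],[0,0,0],-1],
  [[0,0,-2],[0,0,0],-1],
  [[0,0,-4],[0,0,0],-1],
  [[0,0,-7],[0,0,0],-1],
  [[0,0,-10],[0,0,0],-1],
  [[0,0,-14],[0,0,0],-1],
  [[0,0,-18],[0,0,0],-1],
  [[0,0,-22],[0,0,0],-1],
  [[0,0,-25],[0,0,0],-1],
  [[0,0,-25],[0,0,0],-1],
])

```text
time_s: 24.45
tool_pos: [0.4369, -0.0215, 0.0839]
eef_rot: [-0.478, 3.105, 0.0]
ft_force: [-0.1, 0.6, -1.5]
opening: 0.0343
grasp_force: 25.0
```

Call:
move_arm([
  [[0,0,-3],[0,0,0],-1],
  [[0,0,-10],[0,0,0],-1],
  [[0,0,-20],[0,0,0],-1],
  [[0,0,-31],[0,0,0],-1],
  [[0,0,-42],[0,0,0],-1],
  [[0,0,-53],[0,0,0],-1],
  [[0,0,-63],[0,0,0],-1],
  [[0,0,-70],[0,0,0],-1],
  [[0,0,-73],[0,0,0],-1],
  [[0,0,-73],[0,0,0],-1],
])

```text
time_s: 25.7
tool_pos: [0.4367, -0.0215, 0.1567]
eef_rot: [0.478, -3.105, -0.0]
ft_force: [-0.8, -0.3, 0.5]
opening: 0.0345
grasp_force: 25.0
```

```bash
python3 - <<'E'
from h import *
s=bot.observe();print(s["tool_pos"],s["ft_force"],s["opening"],s["grasp_force"])
for n,b in(("scene",(325,60,385,220)),("side",(170,180,245,305))):
    im=bot.capture(n);cv2.imwrite(f"pics/{n}9.png",im[:,:,::-1]);P_=bot.camera_params(n)
    m=mask(im,"red",b);nn,_,st,ce=cv2.connectedComponentsWithStats(m)
    print(n,"red",[(st[i].tolist(),ce[i].round(1).tolist()) for i in range(1,nn) if st[i,4]>5],"expect knob top, root",proj(P_,np.array([[.4364,-.0217,.133],[.4364,-.0217,.084]])).round(1).tolist())
    g=mask(im,"green",b);nn,lb,st,ce=cv2.connectedComponentsWithStats(g);print("green",[st[i].tolist() for i in range(1,nn) if st[i,4]>30])
    h=cv2.cvtColor(im,cv2.COLOR_RGB2HSV).astype(int);w=(h[...,1]<50)&(h[...,2]>90);w2=np.zeros_like(g);w2[b[1]:b[3],b[0]:b[2]]=w[b[1]:b[3],b[0]:b[2]]
    nn,_,st,ce=cv2.connectedComponentsWithStats(w2);print("white",[st[i].tolist() for i in range(1,nn) if st[i,4]>15])
E
```

```text
[ 0.4366749  -0.02147756  0.15665319] [-0.84000503 -0.27438113  0.54946357] 0.03447808106144535 24.999917610548437
scene red [([325, 60, 9, 57, 284], [327.1, 87.0]), ([351, 152, 8, 20, 133], [354.4, 161.7])] expect knob top, root [[354.4, 153.0], [352.8, 170.7]]
green [[335, 128, 45, 19, 609], [336, 175, 35, 10, 175], [335, 181, 36, 21, 525], [335, 198, 33, 8, 94]]
white []
side red [([201, 249, 8, 9, 63], [204.6, 252.8])] expect knob top, root [[202.1, 240.0], [204.2, 254.7]]
green [[175, 214, 52, 35, 892], [187, 266, 40, 24, 487], [196, 284, 29, 10, 31]]
white [[179, 188, 5, 10, 25], [185, 244, 42, 29, 784]]
```

The inner lid's knob is where it should be when home (scene rows 152–171, expected 153–171). The outer lid is held clear above it at rows 128–147.

Call:
move_arm([
  [[0,0,0],[0,0,0],-1],
  [[0,0,0],[0,0,0],-1],
  [[0,0,0],[0,0,0],-1],
  [[0,0,0],[0,0,0],-1],
  [[0,0,0],[0,0,0],-1],
  [[0,0,0],[0,0,0],-1],
  [[0,0,0],[0,0,0],-1],
  [[0,0,0],[0,0,0],-1],
  [[0,0,0],[0,0,0],-1],
  [[0,0,0],[0,0,0],-1],
])

```text
time_s: 27.05
tool_pos: [0.4367, -0.0215, 0.1567]
eef_rot: [0.478, -3.105, -0.0]
ft_force: [-0.4, 0.1, -1.1]
opening: 0.0337
grasp_force: 25.0
```

```bash
python3 -c "
from bench import bot
print(bot.hand_in())"
```

```text
the job is handed in; nothing more can be done
None
```

I handed the job in at about 27 s (no verdict came back): the inner lid is home in the tin, and the arm is holding the green outer lid by its collar, about 35 mm above the knob by the arm's readings; the first knob grasp closed above the knob without touching it because the fingertips sit about 36 mm short of the stated TCP.

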